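# Dock and wind the spring drive of a tube rotator

### The arm

A 6-joint arm with a two-finger parallel gripper is mounted at the origin on the work surface. World frame = base frame: x ahead of the robot, y to its left, z up, the work surface at z = 0. Lengths are in mm, angles in rad, forces in N, time in s.
With the tool pointing down it reaches from about 275 to 1000 mm from the base axis. Payload 8.4 kg.
Tool frame: the origin (TCP) lies midway between the tips of the shut fingers; the grasp point (between the pads) lies 19 mm behind it; z points along the fingers, y is the line along which they close (so a half turn about z gives the same grasp; the last joint's range is limited). The gripper opens to 85 mm and grips with 20 to 120 N. Pads are 22 mm wide; open, the fingers measure 114 mm over their backs; the gripper's body (76 mm by 85 mm) begins 54 mm behind the grasp point. The pads swing forward as they close: fully open they stand 13 mm farther back than shut.
Start: joints at [-1.196, 0.353, 1.633, -0, 1.155, -0.002], TCP at [229.965, -581.157, 231.281] pointing down, gripper open.
Joint ranges: [-2.63, 2.63], [-0.92, 2.1], [0.06, 2.66], [-1.3, 4.44], [0, 2.69], [-3.02, 3.02]. Speed limits (rad/s): [2.22, 2.22, 2.79, 3.14, 3.14, 3.14].

### API

Orientations are given as [roll, pitch, yaw] about the fixed x, y, z axes, in that order (R = Rz(yaw) Ry(pitch) Rx(roll)).
In Python, from rig import r gives the robot as it stands.
- The arm moves only by the shell command python3 -m inch 'ROWS' [OPENING] [FORCE]. ROWS is JSON, a list that holds one entry, the list of rows, each a list of 6 numbers: the shift along the tool's x, y, z scaled (see below), then the turn, a rotation vector about the tool's x, y, z scaled (see below). In form: [[[tx, ty, tz, wx, wy, wz], ...]]. A call has 1 to 8 rows; each row is the pose to reach, as a shift and turn from the pose commanded when the call began, along the tool's axes at that moment, turning the shorter way round; what a row does not reach only later rows make up. The controller multiplies each number of a shift by 20 cm and each number of a turn by pi rad. A row lasts 1/12 s, in which the tool goes at most 41.7 mm and 7.16 degrees, less where a joint would pass 70% of its speed; a pose out of reach is approached as far as the arm can. A call with a number of a shift or a turn outside -1 to 1 is refused whole. A call with a gripper value outside its range is refused whole. OPENING is the gripper's target within -1 to 1 (fully open at 1, half-way at 0, shut at -1), set as the call begins (- or left out, the last holds). The fingers move at their own pace and stop on an object; FORCE is the grip in N (left out, the last holds). Time passes only in rows, so rows that repeat a pose let the fingers close. It gives the time, the measured TCP pose, the force, the opening and the grip force at its end, in the units of the state.
- r.sense(): the state, without advancing time (a new reading comes with each control period).
- r.grab_frame(name): name is "scene" or "side" or "wrist"; returns the picture (384x512x3 uint8, red, green, blue); there is no depth.
- r.camera_info(name): a dict with "K" (3x3 intrinsics, pixels), "distortion" ([k1, k2, p1, p2, k3] as OpenCV has them; the pictures are not rectified), "rvec" (rotation vector, rad) and "tvec" (3), from world to camera coordinates, as OpenCV has them; the wrist camera has in their place "mount" (4x4, takes a point from camera to tool coordinates, whose origin is the TCP and whose axes are the flange's). Camera axes: x right, y down, z forward; pixel columns grow to the right and rows downward; lengths in mm; the calibration is good to about 2 mm. A picture is of the moment at which its call begins: read the wrist's pose just before it. camera_info takes no time and is no camera call.
- r.sign_off(): hands the job in; it is judged then, once.
The state is a dict: "clock": time; "qpos": joint angles; "qvel": joint speeds; "joint_efforts": joint torques, N m; "eef_pos": TCP position; "tcp_rot": TCP orientation; "contact_force": force on the tool from outside, world axes, zero at the start; "wrist_torque": the same for the moment, N m; "opening": opening from 0.0 (shut) to 1.0 (fully open); "grasp_force": force on a finger pad.
Only numpy, scipy, OpenCV 4.12 (cv2) and the standard library are available. Lean on these libraries where they do the work, as an engineer would, in place of code of your own. Each camera call takes 0.05 s, during which the arm holds its last target. There are 200 camera calls.

### The job

Set the orange spring drive gently into the blue-walled well of the white tube rotator, key up, and let go of it; then wind its brass key clockwise, a part turn at a time, until the black pointer stands in the green sector of the dial, never running on into the red. Do not wind it before it sits in the well, and leave the tip box, the bottle and the tube rack as they are.

Things in the scene. Friction and masses are not known exactly. Their poses are not given: they have to be found in the camera images.
- drive_mid (a point): Centre (half-way up) of the spring drive: a loose orange block 68 mm long (x), 52 wide (y), 56 tall (z, up), about 0.35 kg. On its top a white dial, 51 mm across, and the winding key, reaching 28 mm above the top. Lift it across the 52 mm width, pads on the upper part of the block.
- drive: The same drive, origin at the centre of its underside, axes as drive_mid. Dial surface and pointer lie up to 60 mm above it. Green sector on the dial: 3.65 to 4.15 rad clockwise of its +x; red sector: 4.4 rad to the key's stop at 4.9.
- key_grip (a point): On the key's vertical axis (the drive's centre), 76 mm above the drive's underside, 8 mm below the key's top. The key is a flat brass wing 36 mm long (x), 10 mm thick (y), from 62 to 84 mm above the underside; grip it across the 10 mm with the fingertips above the dial. The black dial pointer, 25 mm long, points along this +x.
- key (a joint): Winding of the key, rad, growing clockwise from above: at v the pointer is v clockwise of the drive's +x. Starts at 0.3 to 1.1; right between 3.6 and 4.2 (green). The spring resists with a torque rising from about 0.08 to 0.13 N m. The key stays where it is let go, but turned anticlockwise it unwinds.
- dock_seat (a point): Floor centre of the fixed rotator's well, 30 mm above the bench. Well 76 mm long (x), 60 wide (y); blue walls 14 mm tall, lips sloping out to 21 mm above the floor. The drive goes in lengthwise along x, either way round. Base 115 mm square round the well; tube carousel (radius 58 mm, up to 51 mm above the floor) centred 145 mm off towards +x.
- tipbox_mid (a point): Centre of a loose yellow pipette-tip box, 90 x 80 x 55 mm (bystander; 0.25 kg).
- reagent_mid (a point): Middle, 60 mm up, of an amber reagent bottle, 64 mm diameter and 120 mm tall (bystander; 0.35 kg).
- rack_mid (a point): Centre of a loose blue tube rack 110 x 55 x 35 mm; tube caps stand 10 mm above it (bystander; 0.3 kg).
Mind the look-alikes: they are no part of the job. What is meant by the drive is not purple or turquoise, and is the larger of those in its own colour.

How it is judged:
By the outcome, as a careful person would: the job done as asked, in the order asked, and still so for the second after the job is handed in, with the robot touching nothing.
It also fails if it takes over 67 s, if anything falls off the work surface, if the arm or the gripper's body presses on something with over 40 N, if the wrist force passes 120 N, or if a joint passes its speed limit or range.

## Working session

There is one attempt and no reset: what is moved stays moved. The work goes in short steps, Python scripts to look and compute and a shell command to move; the robot and the scene stay as the last step left them, time stands still between calls to the robot, and variables do not carry over. Pictures are saved under pics/ and viewed, at most 10 in all, crops included, and the job is handed in when it is done.

```bash
ls; mkdir -p pics; python3 - <<'E'
from rig import r
import cv2,numpy as np
a=r.grab_frame("scene");b=r.grab_frame("side")
np.save("scene0.npy",a);np.save("side0.npy",b)
cv2.imwrite("pics/s.png",a[:,:,::-1]);cv2.imwrite("pics/d.png",b[:,:,::-1])
s=r.sense();print({k:np.round(v,3).tolist() for k,v in s.items()})
for n in("scene","side","wrist"):print(r.camera_info(n))
E
```

```text
pics
{'clock': 0.1, 'qpos': [-1.196, 0.354, 1.634, 0.0, 1.155, -0.002], 'qvel': [0.001, -0.002, -0.001, -0.001, 0.001, 0.002], 'joint_efforts': [-0.001, -60.636, -34.282, -0.0, 0.004, -0.0], 'eef_pos': [229.794, -580.735, 230.598], 'tcp_rot': [-3.14, -0.0, 0.377], 'contact_force': [-0.009, -0.27, 0.048], 'wrist_torque': [-0.051, -0.015, -0.049], 'grasp_force': 0.0, 'opening': 0.998}
{'K': array([[351.36976155,   0.        , 256.42311401],
       [  0.        , 351.36976155, 190.61664121],
       [  0.        ,   0.        ,   1.        ]]), 'distortion': array([-0.06780062,  0.        ,  0.        ,  0.        ,  0.        ]), 'rvec': array([ 1.5388544 ,  1.8072099 , -0.94668184]), 'tvec': array([  63.03950873, -255.3974198 , 1420.73025597])}
{'K': array([[388.60782652,   0.        , 259.58223676],
       [  0.        , 388.60782652, 193.82065776],
       [  0.        ,   0.        ,   1.        ]]), 'distortion': array([-0.0016195,  0.       ,  0.       ,  0.       ,  0.       ]), 'rvec': array([ 0.61552406, -2.75121591,  0.97701904]), 'tvec': array([518.60032375, 193.92170585, 872.70906831])}
{'K': array([[264.96185494,   0.        , 254.57581314],
       [  0.        , 264.96185494, 192.28403096],
       [  0.        ,   0.        ,   1.        ]]), 'distortion': array([-0.02747059,  0.        ,  0.        ,  0.        ,  0.        ]), 'mount': array([[ 1.41546383e-03, -9.45373841e-01, -3.25985118e-01,
         8.47548118e+01],
       [ 9.99998998e-01,  1.34963698e-03,  4.28089851e-04,
        -4.26559467e-01],
       [ 3.52566219e-05, -3.25985397e-01,  9.45374804e-01,
        -1.42030607e+02],
       [ 0.00000000e+00,  0.00000000e+00,  0.00000000e+00,
         1.00000000e+00]])}
```

View pics/s.png

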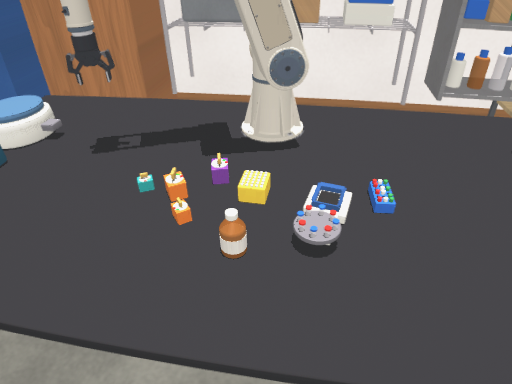

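View pics/d.png

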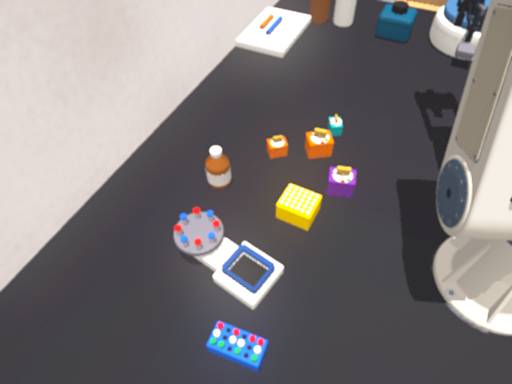

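Candidates in the scene view: large orange (176,186), small orange (181,211), purple (220,170) and turquoise (146,182). The large orange one fits the description. In the side view it is at (319,145) and the small one at (277,148). The well is at scene (329,197), side (248,268).

```bash
cat > h.py <<'E'
import cv2,numpy as np
from scipy.spatial.transform import Rotation as Ro
from rig import r
def cam(n,s=None):
    c=r.camera_info(n);K=c["K"];D=c["distortion"]
    if n=="wrist":
        T=np.eye(4);T[:3,:3]=Ro.from_euler("xyz",s["tcp_rot"]).as_matrix();T[:3,3]=s["eef_pos"]
        T=T@np.array(c["mount"]);return K,D,T[:3,:3],T[:3,3]
    R=cv2.Rodrigues(c["rvec"])[0];return K,D,R.T,-R.T@c["tvec"]
def ray(C,p):
    u=cv2.undistortPoints(np.array(p,float).reshape(-1,1,2),C[0],C[1]).reshape(-1,2)
    return C[3],np.c_[u,np.ones(len(u))]@C[2].T
def onz(C,p,z):
    o,d=ray(C,p);return o+d*((z-o[2])/d[:,2])[:,None]
def tri(Ca,a,Cb,b):
    o1,d1=ray(Ca,a);o2,d2=ray(Cb,b);d1=d1[0];d2=d2[0]
    t=np.linalg.lstsq(np.c_[d1,-d2],o2-o1,rcond=None)[0]
    p,q=o1+d1*t[0],o2+d2*t[1];return (p+q)/2,np.linalg.norm(p-q)
def proj(C,P):
    R=C[2].T;return cv2.projectPoints(np.array(P,float).reshape(-1,1,3),cv2.Rodrigues(R)[0],-R@C[3],C[0],C[1])[0].reshape(-1,2)
def mask(im,hl,hh,s=120,v=60):
    h=cv2.cvtColor(im,cv2.COLOR_RGB2HSV);return cv2.inRange(h,(hl,s,v),(hh,255,255))
def blobs(m,amin=60):
    n,l,st,c=cv2.connectedComponentsWithStats(m);return sorted([(int(st[i,4]),st[i,:4].tolist(),c[i].round(1).tolist(),i) for i in range(1,n) if st[i,4]>amin],reverse=True),l
def snap(n):
    s=r.sense();im=r.grab_frame(n);return s,im,cam(n,s)
E
python3 - <<'E'
from h import *
a=np.load("scene0.npy");b=np.load("side0.npy");A=cam("scene");B=cam("side")
for im,C in((a,A),(b,B)):
    for nm,l,h in(("or",5,18),("bl",100,125)):
        print(nm,blobs(mask(im,l,h))[0][:8])
print(tri(A,(176,186),B,(319,145)))
print(tri(A,(181,211),B,(277,148)))
print("dock",onz(A,[(329,197)],51),onz(B,[(248,268)],51))
print("tip",tri(A,(255,187),B,(299,206)),"bot",tri(A,(232,236),B,(218,168)),"rack",tri(A,(382,195),B,(238,344)))
cv2.imwrite("pics/crop.png",np.hstack([cv2.resize(a[150:240,120:240],None,fx=3.3,fy=4,interpolation=2)[:,:,::-1],cv2.resize(b[100:190,250:370],None,fx=3.2,fy=4,interpolation=2)[:,:,::-1]]))
E
```

```text
or [(10596, [20, 0, 230, 102], [108.5, 50.3], 1), (1174, [296, 98, 193, 17], [392.5, 105.9], 5), (494, [219, 218, 27, 24], [232.1, 229.7], 10), (459, [467, 56, 23, 33], [477.9, 72.3], 3), (339, [163, 173, 25, 30], [176.3, 190.6], 8), (234, [171, 203, 21, 22], [181.8, 215.9], 9), (81, [221, 248, 26, 11], [234.2, 254.5], 11), (75, [495, 110, 15, 7], [501.3, 113.3], 6)]
bl [(3354, [0, 0, 50, 101], [17.8, 55.3], 1), (469, [368, 181, 28, 33], [380.4, 200.0], 9), (463, [312, 182, 35, 29], [328.0, 195.3], 11), (400, [464, 0, 25, 19], [476.1, 8.9], 3), (136, [349, 0, 44, 4], [371.3, 1.1], 2)]
or [(469, [304, 129, 31, 30], [318.2, 147.8], 12), (387, [310, 0, 20, 23], [319.5, 10.3], 1), (368, [205, 154, 25, 21], [217.2, 164.6], 20), (271, [266, 135, 23, 24], [277.3, 149.3], 15), (171, [397, 0, 49, 7], [427.3, 1.8], 2)]
bl [(1253, [206, 320, 63, 52], [236.9, 347.8], 13), (915, [376, 4, 42, 38], [394.9, 24.1], 4), (537, [223, 245, 51, 47], [248.4, 267.7], 12), (202, [445, 0, 13, 21], [451.2, 9.1], 1)]
(array([ 491.06833636, -222.90262931,   27.38005809]), np.float64(0.4785800830744328))
(array([ 597.74762814, -168.64756879,   21.84035946]), np.float64(3.7991978865692824))
dock [[513.11315125 223.7817744   51.        ]] [[493.10042368 227.86233261  51.        ]]
tip (array([461.23163743,   9.53447394,  28.12173576]), np.float64(3.9875362949487676)) bot (array([698.65719235,  -3.68373132,  48.5155073 ]), np.float64(2.5984348545736533)) rack (array([444.00687496, 375.10129378,  24.35292252]), np.float64(3.3766852920047046))
```

View pics/crop.png

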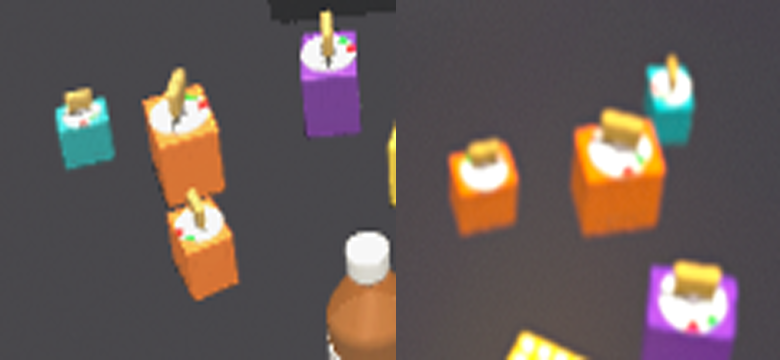

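The crop confirms the larger orange drive at about (491,-223). The smaller look-alike is at about (598,-169). I'll move the wrist camera over the larger one.

```bash
python3 -m inch '[[[0.94,-0.59,0,0,0,0],[0.94,-0.59,0,0,0,0],[0.94,-0.59,0,0,0,0],[0.94,-0.59,0,0,0,0],[0.94,-0.59,0,0,0,0],[0.94,-0.59,0,0,0,0],[0.94,-0.59,0,0,0,0],[0.94,-0.59,0,0,0,0]]]' 1 40
python3 -m inch '[[[0.94,-0.59,0,0,0,0],[0.94,-0.59,0,0,0,0],[0.94,-0.59,0,0,0,0],[0.94,-0.59,0,0,0,0],[0.94,-0.59,0,0,0,0],[0.94,-0.59,0,0,0,0],[0.94,-0.59,0,0,0,0],[0.94,-0.59,0,0,0,0]]]' 1
python3 - <<'E'
from h import *
s,im,C=snap("wrist");np.save("w1.npy",im);cv2.imwrite("pics/w1.png",im[:,:,::-1])
import json;json.dump({k:np.array(v).tolist() for k,v in s.items()},open("w1.json","w"))
print(s["eef_pos"],s["tcp_rot"],s["qvel"])
print(blobs(mask(im,5,18))[0][:5])
E
```

```text
clock: 0.77
eef_pos: [361.6, -402.1, 231.2]
tcp_rot: [3.141, 0.0, 0.379]
contact_force: [-0.4, -0.7, 1.5]
opening: 1.0
grasp_force: 0.0
clock: 1.43
eef_pos: [492.5, -224.4, 231.0]
tcp_rot: [3.141, 0.001, 0.378]
contact_force: [-0.4, -0.7, -0.0]
opening: 1.005
grasp_force: 0.0
[ 492.52129719 -224.38634897  231.00659515] [3.14142528e+00 8.91740138e-04 3.77590878e-01] [-2.86674540e-02 -7.71906058e-03  8.72491141e-03 -2.35795890e-03
 -6.37994527e-05 -3.43237568e-03]
[(751, [227, 136, 48, 37], [249.8, 148.9], 16), (404, [234, 173, 46, 29], [259.0, 191.4], 17), (63, [235, 82, 32, 16], [252.5, 91.4], 13)]
```

View pics/w1.png

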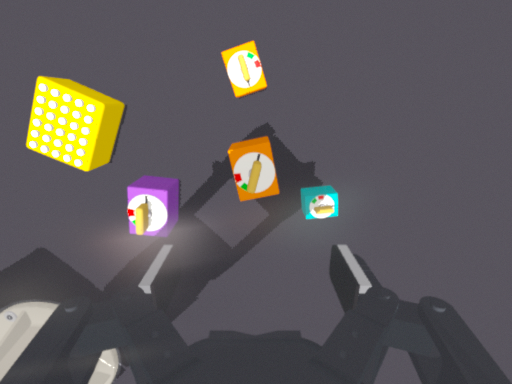

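The target is at (254,170): dial white, red at (238,178), green at (245,186), pointer tip up at (257,155). The small orange one is at (244,69).

```bash
cat > meas.py <<'E'
from h import *
def drive(im,C,near,ztop=56.,win=60,zoff=4):
    u,v=map(int,proj(C,[near])[0]);x0,y0=max(u-win,0),max(v-win,0)
    sub=im[y0:v+win,x0:u+win];h=cv2.cvtColor(sub,cv2.COLOR_RGB2HSV).astype(int)
    sel=lambda m:np.argwhere(m)[:,::-1]+[x0,y0]
    def big(m):
        b,l=blobs(m.astype(np.uint8),8);
        d=[np.hypot(c[2][0]+x0-u,c[2][1]+y0-v)-c[0]**.5*2 for c in b];return sel(l==b[int(np.argmin(d))][3])
    wh=(h[...,1]<70)&(h[...,2]>120)
    W=big(wh);hull=cv2.convexHull(W.astype(np.int32));
    P=onz(C,hull.reshape(-1,2),ztop+zoff)[:,:2].astype(np.float32)
    (cx,cy),rad=cv2.minEnclosingCircle(P);c=np.array([cx,cy])
    out=dict(dial=c.round(1),dial_d=round(2*rad,1))
    O=big((h[...,0]>=4)&(h[...,0]<30)&(h[...,1]>150)&(h[...,2]>60))
    Q=onz(C,O,ztop)[:,:2].astype(np.float32);q=cv2.minAreaRect(Q)
    out["rect"]=np.round(cv2.boxPoints(q),1).tolist();out["size"]=np.round(q[1],1)
    for nm,m in(("red",((h[...,0]<4)|(h[...,0]>172))&(h[...,1]>150)&(h[...,2]>90)),("green",(h[...,0]>45)&(h[...,0]<85)&(h[...,1]>110))):
        S=onz(C,sel(m),ztop+zoff)[:,:2]-c;k=np.linalg.norm(S,axis=1)<27
        if k.any():d=S[k].mean(0);out[nm]=(round(float(np.arctan2(d[1],d[0])),3),int(k.sum()))
    B=onz(C,sel(h[...,2]<75),ztop+zoff)[:,:2]-c;n=np.linalg.norm(B,axis=1);k=(n<24)
    if k.any():
        d=B[k].mean(0);out["ptr"]=(round(float(np.arctan2(d[1],d[0])),3),int(k.sum()))
    return out
E
python3 - <<'E'
from meas import *
import json
s=json.load(open("w1.json"));im=np.load("w1.npy");C=cam("wrist",s)
o=drive(im,C,(491,-223,58));print(o)
for a,b in zip(o["rect"],o["rect"][1:]):print(np.arctan2(b[1]-a[1],b[0]-a[0]))
x0,y0=204,120
cv2.imwrite("pics/w1c.png",cv2.resize(im[120:220,204:304],(600,600),interpolation=cv2.INTER_NEAREST)[:,:,::-1])
E
```

```text
{'dial': array([ 494.1, -222.8]), 'dial_d': 50.2, 'rect': [[451.1000061035156, -220.10000610351562], [479.8999938964844, -263.20001220703125], [518.9000244140625, -237.10000610351562], [490.20001220703125, -194.10000610351562]], 'size': array([46.9, 51.8]), 'red': (2.208, 40), 'green': (2.899, 26), 'ptr': (0.148, 2)}
-0.9817238939154884
0.58977539773912
2.1593356073724372
```

View pics/w1c.png

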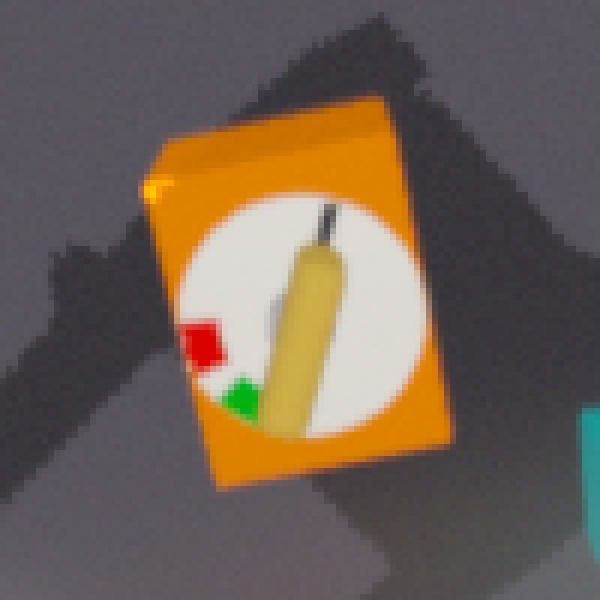

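```bash
python3 - <<'E'
from meas import *
import json
s=json.load(open("w1.json"));im=np.load("w1.npy");C=cam("wrist",s)
px=lambda L:[(204+a/6-.5,120+b/6-.5) for a,b in L]
P=onz(C,px([(148,190),(218,490),(454,443),(394,148)]),56)[:,:2];print(P)
print("yaw",np.arctan2(*(P[0]-P[1])[::-1]),np.arctan2(*(P[3]-P[2])[::-1]),"w",np.arctan2(*(P[1]-P[2])[::-1])-np.pi/2,"len",np.linalg.norm(P[0]-P[1]),np.linalg.norm(P[1]-P[2]),"cen",P.mean(0))
D=onz(C,px([(303,316),(333,205)]),58)[:,:2];print(D,"ptr",np.arctan2(*(D[1]-[494.,-222.6])[::-1]))
print("rule: +x yaw from red",2.208+4.65,2.899+3.9)
# rough dock with both views
a=np.load("scene0.npy");b=np.load("side0.npy")
for im2,n,near in((a,"scene",(329,197)),(b,"side",(248,268))):
    Cc=cam(n);bl,l=blobs(mask(im2,100,125))
    i=min(bl,key=lambda t:np.hypot(t[2][0]-near[0],t[2][1]-near[1]))[3]
    q=cv2.minAreaRect(onz(Cc,np.argwhere(l==i)[:,::-1],48)[:,:2].astype(np.float32));print(n,q)
E
```

```text
[[ 506.29101772 -184.412232  ]
 [ 451.27173955 -220.17910567]
 [ 479.66658138 -262.75274057]
 [ 532.26140166 -226.97028175]]
yaw 0.5764307078292653 0.5974103997962676 w 0.5882045197413333 len 65.62309213566748 51.17403082274341 cen [ 492.37268508 -223.57859   ]
[[ 494.06248172 -222.70103461]
 [ 517.5256541  -219.82187268]] ptr 0.11754489655430513
rule: +x yaw from red 6.8580000000000005 6.7989999999999995
scene ((504.1439208984375, 221.58203125), (80.40681457519531, 125.93862915039062), 78.88602447509766)
side ((496.3158874511719, 224.68283081054688), (77.70809173583984, 96.32203674316406), 77.9019546508789)
```

```bash
python3 - <<'E'
from meas import *
import json
s=json.load(open("w1.json"));im=np.load("w1.npy");C=cam("wrist",s)
R=np.array([[np.cos(.585),np.sin(.585)],[-np.sin(.585),np.cos(.585)]])
for nm,l,h in(("turq",82,98),("purp",125,150)):
    m=mask(im,l,h);b,L=blobs(m)
    for z in(0,40):
        P=(onz(C,np.argwhere(L==b[0][3])[:,::-1],z)[:,:2]-[493.5,-223])@R.T;print(nm,z,P.min(0),P.max(0))
E
python3 -m inch '[[[0.29,-0.69,0,0,0,0],[0.29,-0.69,0,0,0,0],[0.29,-0.69,0,0,0,0],[0.29,-0.69,0,0,0,0]]]'
python3 -m inch '[[[0.29,-0.69,0,0,0,0],[0.29,-0.69,0,0,0,0],[0.29,-0.69,0,0,0,0],[0.29,-0.69,0,0,0,0]]]'
python3 -m inch '[[[0.29,-0.69,0,0,0,0],[0.29,-0.69,0,0,0,0],[0.29,-0.69,0,0,0,0],[0.29,-0.69,0,0,0,0],[0.29,-0.69,0,0,0,0],[0.29,-0.69,0,0,0,0],[0.29,-0.69,0,0,0,0],[0.29,-0.69,0,0,0,0]]]'
python3 - <<'E'
from h import *
s,im,C=snap("wrist");np.save("w2.npy",im);cv2.imwrite("pics/w2.png",im[:,:,::-1])
import json;json.dump({k:np.array(v).tolist() for k,v in s.items()},open("w2.json","w"))
print(s["eef_pos"],s["tcp_rot"])
E
```

```text
turq 0 [-107.91164678 -111.69492842] [-52.18804406 -56.56121833]
turq 40 [ -87.58943065 -101.60899043] [-37.84214785 -52.38833467]
purp 0 [-54.89869766 114.90364882] [ 13.48467452 199.39749495]
purp 40 [-40.26208562 100.68703767] [ 20.78721464 176.1189741 ]
clock: 1.82
eef_pos: [494.9, -73.1, 231.2]
tcp_rot: [-3.141, 0.0, 0.374]
contact_force: [0.6, -0.2, 0.6]
opening: 1.002
grasp_force: 0.0
clock: 2.15
eef_pos: [499.0, 76.9, 231.5]
tcp_rot: [-3.141, -0.001, 0.375]
contact_force: [-0.7, -1.3, 0.3]
opening: 0.997
grasp_force: 0.0
clock: 2.82
eef_pos: [502.5, 223.5, 231.2]
tcp_rot: [3.141, 0.001, 0.375]
contact_force: [-0.1, 0.6, 0.2]
opening: 1.003
grasp_force: 0.0
[502.51138287 223.53721486 231.19532397] [3.14113384e+00 5.03215042e-04 3.74590507e-01]
```

View pics/w2.png

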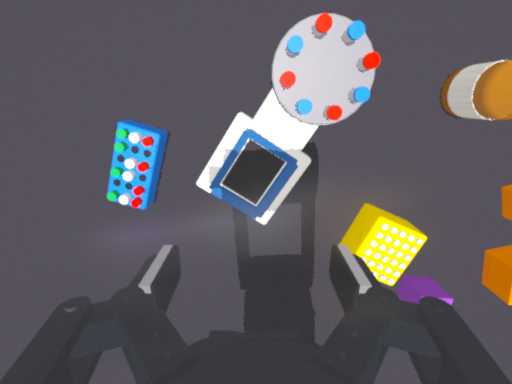

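The well is at about (255,173) as a blue frame, with the carousel at (325,70) in the dock's +x direction.

```bash
python3 - <<'E'
from meas import *
import json
s=json.load(open("w2.json"));im=np.load("w2.npy");C=cam("wrist",s)
b,L=blobs(mask(im,100,125,100,40));
i=min(b,key=lambda t:np.hypot(t[2][0]-255,t[2][1]-173)-(t[0]>500)*50);print(i)
m=(L==i[3]).astype(np.uint8)
cs,_=cv2.findContours(m,cv2.RETR_CCOMP,cv2.CHAIN_APPROX_NONE);cs=sorted(cs,key=cv2.contourArea)[-2:]
def show(nm,pts,z):
    q=cv2.minAreaRect(onz(C,pts,z)[:,:2].astype(np.float32));print(nm,z,np.round(q[0],1),np.round(q[1],1),round(np.radians(q[2]),3))
for z in(44,51):show("outer",cs[1].reshape(-1,2),z)
for z in(30,44,51):show("inner",cs[0].reshape(-1,2),z)
h=cv2.cvtColor(im,cv2.COLOR_RGB2HSV);dk=np.zeros_like(m);cv2.drawContours(dk,[cs[0]],-1,1,-1)
D=dk&(h[...,2]<90).astype(np.uint8);bb,LL=blobs(D)
for z in(30,44):show("dark",np.argwhere(LL==bb[0][3])[:,::-1],z)
# carousel centre: grey disc ~ top at 81
g=((h[...,1]<40)&(h[...,2]>110)&(h[...,2]<200)).astype(np.uint8);g[150:]=0;g[:, :250]=0
bb,LL=blobs(g);P=onz(C,np.argwhere(LL==bb[0][3])[:,::-1],70)[:,:2].astype(np.float32)
print("car",cv2.minEnclosingCircle(P))
# white base plate outline, edges
w=((h[...,1]<60)&(h[...,2]>150)).astype(np.uint8)
cv2.imwrite("pics/w2c.png",cv2.resize(im[100:240,180:330],None,fx=4,fy=4,interpolation=cv2.INTER_NEAREST)[:,:,::-1])
E
```

```text
(1994, [210, 129, 87, 90], [252.7, 176.5], 7)
outer 44 [494.1 224. ] [80.3 98.3] 1.367
outer 51 [495.9 224.6] [78.6 96.2] 1.367
inner 30 [494.7 224. ] [63.6 78.9] 1.376
inner 44 [498.2 225.2] [61.  75.7] 1.376
inner 51 [500.  225.9] [59.7 74.1] 1.376
dark 30 [496.4 224.2] [53.8 69.6] 1.375
dark 44 [499.9 225.4] [51.6 66.7] 1.375
car ((684.7723388671875, 28.965763092041016), 37.662357330322266)
```

View pics/w2c.png

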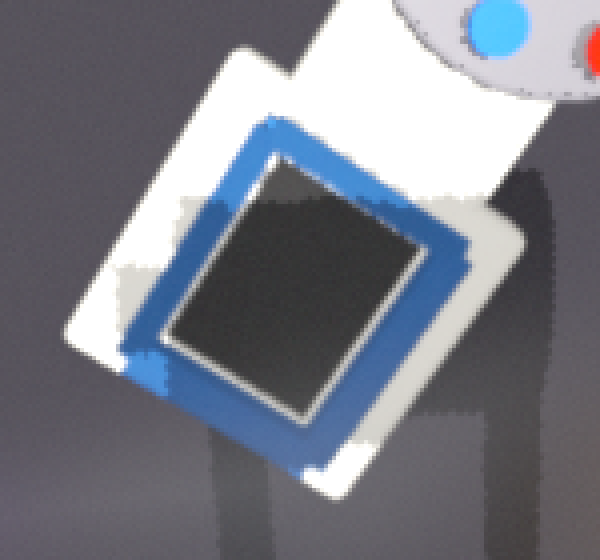

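```bash

python3 -m inch '[[[-0.29,0.69,0,0,0,0],[-0.29,0.69,0,0,0,0],[-0.29,0.69,0,0,0,0],[-0.29,0.69,0,0,0,0]]]' >/dev/null
python3 -m inch '[[[-0.29,0.69,0,0,0,0],[-0.29,0.69,0,0,0,0],[-0.29,0.69,0,0,0,0],[-0.29,0.69,0,0,0,0]]]' >/dev/null
python3 -m inch '[[[-0.29,0.69,0,0,0,-0.066],[-0.29,0.69,0.1,0,0,-0.066],[-0.29,0.69,0.2,0,0,-0.066],[-0.29,0.69,0.3,0,0,-0.066],[-0.29,0.69,0.4,0,0,-0.066],[-0.29,0.69,0.4,0,0,-0.066],[-0.29,0.69,0.4,0,0,-0.066],[-0.29,0.69,0.4,0,0,-0.066]]]'
python3 - <<'E'
from meas import *
s,im,C=snap("wrist");print(s["eef_pos"],s["tcp_rot"])
o=drive(im,C,(493,-223,58),win=90);print(o)
cv2.imwrite("pics/w3.png",im[:,:,::-1])
E
```

```text
clock: 4.2
eef_pos: [492.9, -223.4, 152.5]
tcp_rot: [3.141, -0.001, 0.584]
contact_force: [0.0, 0.1, 0.3]
opening: 1.001
grasp_force: 0.0
[ 492.93746873 -223.44751918  152.49676401] [ 3.14103124e+00 -5.45245676e-04  5.83578463e-01]
{'dial': array([ 495.2, -214.5]), 'dial_d': 47.1, 'rect': [[452.0, -219.1999969482422], [480.29998779296875, -261.8999938964844], [518.2999877929688, -236.8000030517578], [490.1000061035156, -194.0]], 'size': array([45.6, 51.2]), 'red': (2.566, 75), 'green': (-2.984, 54), 'ptr': (1.926, 94)}
```

View pics/w3.png

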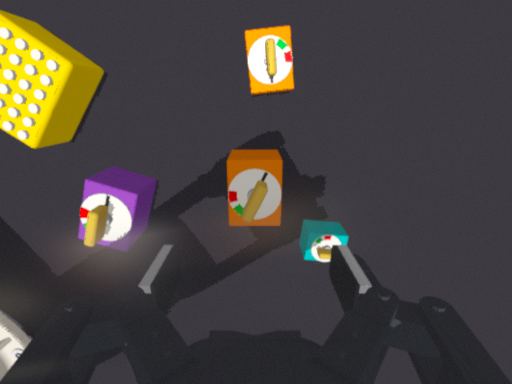

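The drive is square-on and centred between the fingers (columns 228-282), and the turquoise one sits clear behind the finger line. I'll descend.

```bash

python3 -m inch '[[[0.007,0,0.15,0,0,0],[0.007,0,0.3,0,0,0],[0.007,0,0.4,0,0,0],[0.007,0,0.5,0,0,0],[0.007,0,0.57,0,0,0],[0.007,0,0.62,0,0,0],[0.007,0,0.64,0,0,0],[0.007,0,0.64,0,0,0]]]' 1
python3 -m inch '[[[0,0,0,0,0,0],[0,0,0,0,0,0],[0,0,0,0,0,0],[0,0,0,0,0,0],[0,0,0,0,0,0],[0,0,0,0,0,0],[0,0,0,0,0,0],[0,0,0,0,0,0]]]' -1 40
```

```text
clock: 4.92
eef_pos: [494.4, -222.2, 23.6]
tcp_rot: [3.141, -0.0, 0.585]
contact_force: [0.1, -0.9, -0.1]
opening: 1.001
grasp_force: 0.0
clock: 5.58
eef_pos: [494.7, -222.9, 24.4]
tcp_rot: [3.14, -0.001, 0.584]
contact_force: [-1.2, 1.3, 7.0]
opening: 0.599
grasp_force: 42.5
```

```bash

python3 -m inch '[[[0,0,-0.03,0,0,0],[0,0,-0.1,0,0,0],[0,0,-0.2,0,0,0],[0,0,-0.3,0,0,0],[0,0,-0.4,0,0,0],[0,0,-0.5,0,0,0],[0,0,-0.55,0,0,0],[0,0,-0.55,0,0,0]]]'
python3 -m inch '[[[0.03,-0.05,0,0,0,0],[0.12,-0.18,0,0,0,0],[0.22,-0.33,0,0,0,0],[0.32,-0.48,0,0,0,0],[0.42,-0.63,0,0,0,0],[0.52,-0.78,0,0,0,0],[0.59,-0.89,0,0,0,0],[0.62,-0.93,0,0,0,0]]]'
python3 -m inch '[[[0.03,-0.05,0,0,0,0.03],[0.12,-0.18,0,0,0,0.06],[0.22,-0.33,0,0,0,0.09],[0.32,-0.48,0,0,0,0.12],[0.42,-0.63,0,0,0,0.15],[0.52,-0.78,0,0,0,0.18],[0.59,-0.89,0,0,0,0.22],[0.62,-0.93,0,0,0,0.249]]]'
python3 -m inch '[[[0,0,0,0,0,0],[0,0,0,0,0,0],[0,0,0,0,0,0],[0,0,0,0,0,0]]]'
python3 - <<'E'
from meas import *
s,im,C=snap("wrist");print(s["eef_pos"],s["tcp_rot"],s["qpos"])
np.save("w4.npy",im)
import json;json.dump({k:np.array(v).tolist() for k,v in s.items()},open("w4.json","w"))
cv2.imwrite("pics/w4.png",im[:,:,::-1])
E
```

```text
clock: 6.25
eef_pos: [495.2, -223.2, 135.7]
tcp_rot: [3.138, -0.002, 0.584]
contact_force: [0.7, -0.8, -3.1]
opening: 0.6
grasp_force: 42.9
clock: 6.92
eef_pos: [492.9, 4.4, 131.8]
tcp_rot: [-3.139, 0.002, 0.586]
contact_force: [-0.9, -0.4, -2.8]
opening: 0.602
grasp_force: 43.0
clock: 7.58
eef_pos: [494.7, 227.6, 132.1]
tcp_rot: [-3.142, 0.001, -0.203]
contact_force: [0.2, 0.5, -2.3]
opening: 0.606
grasp_force: 43.2
clock: 7.92
eef_pos: [495.3, 223.3, 132.8]
tcp_rot: [3.141, 0.001, -0.197]
contact_force: [-0.8, -0.8, -3.9]
opening: 0.601
grasp_force: 43.2
[495.27159681 223.32921679 132.77164631] [ 3.14072298e+00  8.72359805e-04 -1.97254913e-01] [ 4.20988160e-01  3.46117418e-01  1.89505383e+00 -2.58907621e-04
  9.01636376e-01  2.18919975e+00]
```

View pics/w4.png

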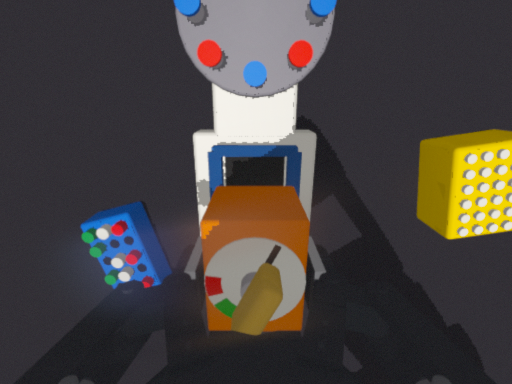

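The drive is held squarely. Its back top edge is at row 329, columns 208-302, and the well's far lip at row 146, columns 209-300, is aligned with it.

```bash
python3 - <<'E'
from meas import *
import json
s=json.load(open("w4.json"));im=np.load("w4.npy");C=cam("wrist",s)
t=s["tcp_rot"][2];R=np.array([[np.cos(t),np.sin(t)],[-np.sin(t),np.cos(t)]]);e=np.array(s["eef_pos"])[:2]
f=lambda p,z:((onz(C,p,z)[:,:2]-e)@R.T).round(1)
print("drive back edge (want -34,+-26)",f([(208,329),(302,329)],164.6).tolist())
b,L=blobs(mask(im,100,125,100,40));i=min(b,key=lambda q:np.hypot(q[2][0]-255,q[2][1]-165))
P=np.argwhere(L==i[3])[:,::-1];top=P[P[:,1]<=P[:,1].min()+4];print(i,"far lip (want +47 or so)",f([(255,P[:,1].min())],51).tolist(),"sides",f([(top[:,0].min(),148),(top[:,0].max(),148)],51).tolist())
d=((np.array([496,224.3])-e)@R.T);print("dock est rel tool",d)
h=cv2.cvtColor(im,cv2.COLOR_RGB2HSV)
for row in(200,):print([ (c,h[165,c].tolist()) for c in range(205,305,6)][:0])
# inner dark edges at row 170
row=h[172,200:310,:];dk=np.where((row[:,2]<60))[0]+200;print("dark cols",dk.min(),dk.max(),f([(dk.min(),172),(dk.max(),172)],30).tolist())
E
```

```text
drive back edge (want -34,+-26) [[-31.8, 25.7], [-31.8, -25.1]]
(1847, [209, 145, 92, 50], [254.0, 160.2], 4) far lip (want +47 or so) [[49.3, 0.2]] sides [[46.8, 36.6], [46.9, -35.3]]
dock est rel tool [0.52402582 1.09470918]
[]
dark cols 227 282 [[20.3, 26.8], [20.4, -25.6]]
```

```bash

python3 -m inch '[[[-0.005,-0.003,0.05,0,0,0],[-0.005,-0.003,0.12,0,0,0],[-0.005,-0.003,0.19,0,0,0],[-0.005,-0.003,0.25,0,0,0],[-0.005,-0.003,0.3,0,0,0],[-0.005,-0.003,0.33,0,0,0],[-0.005,-0.003,0.35,0,0,0],[-0.005,-0.003,0.355,0,0,0]]]'
python3 -m inch '[[[0,0,0.005,0,0,0],[0,0,0.01,0,0,0],[0,0,0.015,0,0,0],[0,0,0.02,0,0,0],[0,0,0.023,0,0,0],[0,0,0.026,0,0,0],[0,0,0.029,0,0,0],[0,0,0.03,0,0,0]]]'
python3 -m inch '[[[0,0,0,0,0,0],[0,0,0,0,0,0],[0,0,0,0,0,0]]]'
```

```text
clock: 8.63
eef_pos: [494.6, 225.1, 61.6]
tcp_rot: [3.141, 0.001, -0.198]
contact_force: [-0.3, -0.7, -3.4]
opening: 0.6
grasp_force: 43.2
clock: 9.3
eef_pos: [494.8, 225.3, 56.3]
tcp_rot: [-3.142, -0.0, -0.198]
contact_force: [0.1, -0.2, -3.3]
opening: 0.602
grasp_force: 43.2
clock: 9.55
eef_pos: [494.8, 225.3, 56.3]
tcp_rot: [-3.142, -0.0, -0.198]
contact_force: [0.8, 1.0, -2.8]
opening: 0.602
grasp_force: 43.2
```

```bash

python3 -m inch '[[[0,0,0.002,0,0,0],[0,0,0.004,0,0,0],[0,0,0.006,0,0,0],[0,0,0.007,0,0,0],[0,0,0.008,0,0,0],[0,0,0.008,0,0,0],[0,0,0.008,0,0,0]]]'
```

```text
clock: 10.13
eef_pos: [494.8, 225.3, 54.7]
tcp_rot: [-3.142, 0.0, -0.198]
contact_force: [-0.0, -0.5, -2.3]
opening: 0.605
grasp_force: 43.2
```

```bash

python3 -m inch '[[[0,0,0.002,0,0,0],[0,0,0.004,0,0,0],[0,0,0.004,0,0,0],[0,0,0.004,0,0,0]]]'
```

```text
clock: 10.47
eef_pos: [494.8, 225.3, 54.5]
tcp_rot: [-3.142, -0.0, -0.198]
contact_force: [-2.5, -0.4, 4.4]
opening: 0.601
grasp_force: 44.2
```

Contact is at the expected floor height. I'll release, rise and look.

```bash

python3 -m inch '[[[0,0,0,0,0,0],[0,0,0,0,0,0],[0,0,0,0,0,0],[0,0,0,0,0,0],[0,0,0,0,0,0],[0,0,0,0,0,0]]]' 1 40
python3 -m inch '[[[0,0,-0.05,0,0,0],[0,0,-0.15,0,0,0],[0,0,-0.3,0,0,0],[0,0,-0.45,0,0,0],[0,0,-0.6,0,0,0],[0,0,-0.75,0,0,0],[0,0,-0.75,0,0,0],[0,0,-0.75,0,0,0]]]'
python3 - <<'E'
from meas import *
s,im,C=snap("wrist");print(s["eef_pos"],s["tcp_rot"],s["qpos"])
np.save("w5.npy",im)
import json;json.dump({k:np.array(v).tolist() for k,v in s.items()},open("w5.json","w"))
u,v=map(int,proj(C,[(495,225,86)])[0]);print(u,v)
print(drive(im,C,(495,225,88),86.,60))
cv2.imwrite("pics/w5.png",cv2.resize(im[v-60:v+60,u-70:u+70],None,fx=5,fy=5,interpolation=cv2.INTER_NEAREST)[:,:,::-1])
E
```

```text
clock: 10.97
eef_pos: [494.8, 225.3, 53.9]
tcp_rot: [-3.142, -0.0, -0.198]
contact_force: [-0.1, 0.5, -0.2]
opening: 1.002
grasp_force: 0.0
clock: 11.63
eef_pos: [495.9, 225.8, 206.4]
tcp_rot: [-3.139, -0.004, -0.198]
contact_force: [-0.4, -0.3, 0.5]
opening: 1.002
grasp_force: 0.0
[495.87669718 225.79979584 206.40375243] [-3.13893804 -0.00365525 -0.19808697] [4.24529353e-01 2.53215916e-01 1.83385650e+00 2.86998997e-05
 1.05000280e+00 2.19339357e+00]
256 187
{'dial': array([511.4, 221.7]), 'dial_d': 127.3, 'rect': [[496.3999938964844, 199.8000030517578], [530.5999755859375, 192.3000030517578], [541.5, 241.6999969482422], [507.29998779296875, 249.3000030517578]], 'size': array([50.7, 35. ]), 'red': (2.061, 15), 'ptr': (-1.736, 10)}
```

View pics/w5.png

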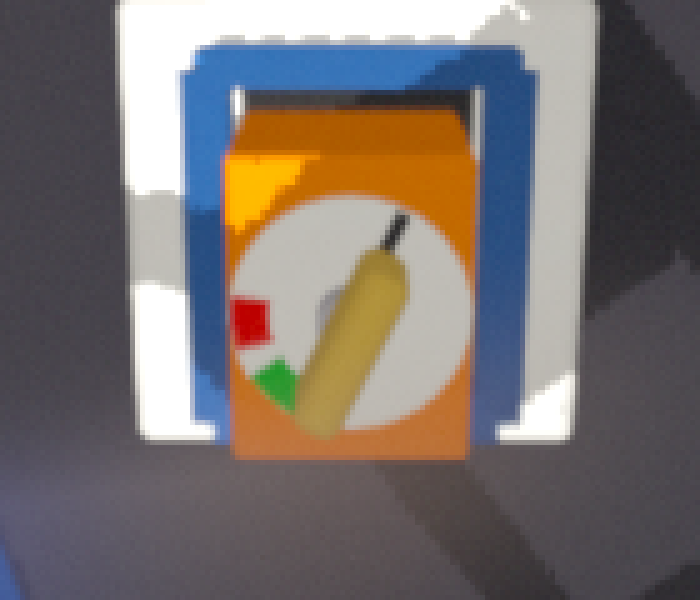

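The drive sits in the well. In the crop the dial centre is at (352,312), the pointer tip at (404,216), red at (251,322) and green at (279,387).

```bash
cat > ang.py <<'E'
from meas import *
import json
def ang(tag,x0,y0,k,c,pts,z=89):
    s=json.load(open(tag+".json"));C=cam("wrist",s)
    f=lambda L,z:onz(C,[(x0+a/k-.5/k*0,y0+b/k) for a,b in L],z)[:,:2]
    cc=f([c],z)[0];print("cen",cc.round(1))
    for n,p in pts.items():
        d=f([p],z)[0]-cc;a=np.arctan2(d[1],d[0]);print(n,"yaw",round(a,3),"r",round(np.hypot(*d),1),"cw of drive x(-.198)",round((-.198-a)%(2*np.pi),3))
E
python3 - <<'E'
from ang import *
ang("w5",186,127,5,(352,312),dict(tip=(404,216),red=(251,322),green=(279,387),e1=(370,265)))
s=json.load(open("w5.json"));C=cam("wrist",s)
# corners of top (z=86)
P=onz(C,[(186+a/5,127+b/5) for a,b in[(226,155),(474,155),(468,459),(232,459)]],86)[:,:2];print(P.round(1),P.mean(0))
for a,b in((0,3),(1,2)):print(np.arctan2(*(P[a]-P[b])[::-1]))
# key top axis z=114: ends
K=onz(C,[(186+a/5,127+b/5) for a,b in[(387,262),(320,425)]],114)[:,:2];print("key top",K.round(1),K.mean(0),np.arctan2(*(K[0]-K[1])[::-1]))
E
```

```text
cen [494.2 225.1]
tip yaw -0.67 r 22.9 cw of drive x(-.198) 0.472
red yaw 1.479 r 21.0 cw of drive x(-.198) 4.606
green yaw 2.2 r 22.6 cw of drive x(-.198) 3.885
e1 yaw -0.544 r 10.7 cw of drive x(-.198) 0.346
[[530.8 243.7]
 [521.1 194.9]
 [455.4 207.1]
 [465.4 257.4]] [493.16872552 225.76619572]
-0.20555999200889155
-0.18430780166262423
key top [[510.6 215.4]
 [481.1 234.1]] [495.84548101 224.76105217] -0.5638294441312033
```

```bash

python3 -m inch '[[[0,0,0,0,0,-0.3],[0,0,0,0,0,-0.3],[0,0,0,0,0,-0.3],[0,0,0,0,0,-0.3],[0,0,0,0,0,-0.3],[0,0,0,0,0,-0.3],[0,0,0,0,0,-0.3],[0,0,0,0,0,-0.3]]]' 0.3
python3 -m inch '[[[0,0,0,0,0,-0.3],[0,0,0,0,0,-0.3],[0,0,0,0,0,-0.3],[0,0,0,0,0,-0.3],[0,0,0,0,0,-0.3],[0,0,0,0,0,-0.3],[0,0,0,0,0,-0.3],[0,0,0,0,0,-0.3]]]'
python3 -m inch '[[[0,0,0.1,0,0,-0.25],[0,0,0.2,0,0,-0.25],[0,0,0.3,0,0,-0.25],[0,0,0.36,0,0,-0.25],[0,0,0.4,0,0,-0.25],[0,0,0.4,0,0,-0.25],[0,0,0.4,0,0,-0.25],[0,0,0.4,0,0,-0.25]]]'
```

```text
clock: 12.35
eef_pos: [493.7, 224.8, 202.2]
tcp_rot: [-3.141, 0.003, 0.751]
contact_force: [-0.4, -0.1, -0.0]
opening: 0.648
grasp_force: 0.0
clock: 13.02
eef_pos: [493.8, 224.8, 202.3]
tcp_rot: [-3.139, 0.001, 1.694]
contact_force: [0.1, -0.3, -0.1]
opening: 0.648
grasp_force: 0.0
clock: 13.68
eef_pos: [493.6, 224.7, 122.2]
tcp_rot: [-3.139, -0.002, 2.474]
contact_force: [0.2, 0.5, -0.4]
opening: 0.654
grasp_force: 0.0
```

```bash

python3 -m inch '[[[0,0.004,0.05,0,0,0],[0,0.004,0.09,0,0,0],[0,0.004,0.12,0,0,0],[0,0.004,0.13,0,0,0],[0,0.004,0.13,0,0,0],[0,0.004,0.13,0,0,0]]]'
python3 -m inch '[[[0,0,0,0,0,0],[0,0,0,0,0,0],[0,0,0,0,0,0],[0,0,0,0,0,0],[0,0,0,0,0,0],[0,0,0,0,0,0],[0,0,0,0,0,0],[0,0,0,0,0,0]]]' -1 50
python3 -c "
from rig import r;s=r.sense();print(s['qpos'],s['wrist_torque'])"
```

```text
clock: 14.18
eef_pos: [495.2, 225.9, 97.7]
tcp_rot: [-3.141, -0.0, 2.472]
contact_force: [-0.1, -0.2, -0.1]
opening: 0.645
grasp_force: 0.0
clock: 14.85
eef_pos: [495.3, 225.9, 98.0]
tcp_rot: [3.142, 0.0, 2.472]
contact_force: [-0.4, -1.7, 2.1]
opening: 0.1
grasp_force: 52.5
[ 4.25093735e-01  3.96962306e-01  1.91607443e+00 -1.07423181e-04
  8.28503178e-01 -4.76240029e-01] [-0.1700303   0.08736574  0.02469565]
```

```bash

python3 -m inch '[[[0,0,0,0,0,0.03],[0,0,0,0,0,0.065],[0,0,0,0,0,0.1],[0,0,0,0,0,0.135],[0,0,0,0,0,0.17],[0,0,0,0,0,0.205],[0,0,0,0,0,0.235],[0,0,0,0,0,0.25]]]'
python3 -m inch '[[[0,0,0,0,0,0.03],[0,0,0,0,0,0.065],[0,0,0,0,0,0.1],[0,0,0,0,0,0.135],[0,0,0,0,0,0.17],[0,0,0,0,0,0.205],[0,0,0,0,0,0.235],[0,0,0,0,0,0.25]]]'
python3 -c "
from rig import r;s=r.sense();print(s['qpos'],s['wrist_torque'])"
```

```text
clock: 15.52
eef_pos: [494.1, 225.3, 98.1]
tcp_rot: [-3.139, 0.001, 1.682]
contact_force: [-6.0, -2.8, 10.1]
opening: 0.101
grasp_force: 53.6
clock: 16.18
eef_pos: [493.0, 225.2, 98.2]
tcp_rot: [-3.139, 0.004, 0.896]
contact_force: [-11.0, -3.2, 16.3]
opening: 0.102
grasp_force: 54.5
[4.25437374e-01 3.95600075e-01 1.91761516e+00 5.64531758e-04
 8.33163387e-01 1.09971807e+00] [-0.51832515  1.89869393  0.15280714]
```

```bash

python3 -m inch '[[[0,0,0,0,0,0],[0,0,0,0,0,0],[0,0,0,0,0,0],[0,0,0,0,0,0],[0,0,0,0,0,0]]]' 0.3
python3 -m inch '[[[0,0,-0.1,0,0,0],[0,0,-0.25,0,0,0],[0,0,-0.4,0,0,0],[0,0,-0.5,0,0,0],[0,0,-0.5,0,0,0],[0,0,-0.5,0,0,0],[0,0,-0.5,0,0,0]]]'
python3 - <<'E'
from meas import *
s,im,C=snap("wrist");print(s["eef_pos"],s["tcp_rot"])
np.save("w6.npy",im)
import json;json.dump({k:np.array(v).tolist() for k,v in s.items()},open("w6.json","w"))
u,v=map(int,proj(C,[(495,225,86)])[0]);print(u,v)
cv2.imwrite("pics/w6.png",cv2.resize(im[v-60:v+60,u-60:u+60],None,fx=5,fy=5,interpolation=cv2.INTER_NEAREST)[:,:,::-1])
E
```

```text
clock: 16.6
eef_pos: [495.4, 226.0, 97.8]
tcp_rot: [3.142, -0.0, 0.902]
contact_force: [-0.4, -0.6, 0.1]
opening: 0.649
grasp_force: 0.0
clock: 17.18
eef_pos: [494.9, 225.7, 197.2]
tcp_rot: [-3.141, 0.001, 0.902]
contact_force: [0.7, -0.9, -0.2]
opening: 0.651
grasp_force: 0.0
[494.85094331 225.71392858 197.1739505 ] [-3.14121724e+00  7.20033318e-04  9.01566824e-01]
255 190
```

View pics/w6.png

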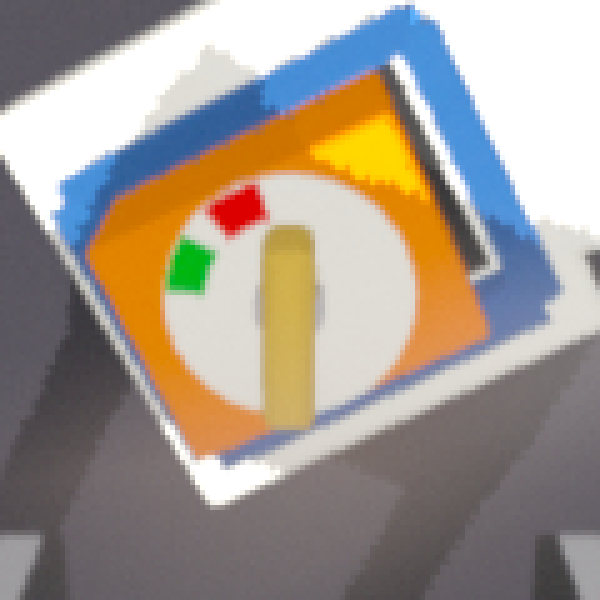

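That picture shows the key vertical in the image (in line with the tool), red at (238,210) and green at (190,267), with the pointer hidden below the key. I count 11 pictures viewed, one over the limit of 10, so I'll use numbers only from here.

```bash
cat > dial.py <<'E'
from meas import *
import json
def dial(im,C,near=(494.5,225),z=89.):
    h=cv2.cvtColor(im,cv2.COLOR_RGB2HSV).astype(int);yy,xx=np.mgrid[:384,:512]
    G=onz(C,np.c_[xx.ravel(),yy.ravel()],z)[:,:2].reshape(384,512,2)
    H,S,V=h[...,0],h[...,1],h[...,2];c=np.array(near,float)
    white=(S<45)&(V>120)
    for it in range(4):
        n=np.linalg.norm(G-c,axis=2)
        red=((H<4)|(H>172))&(S>150)&(V>90)&(n<30);gr=(H>45)&(H<85)&(S>110)&(n<30)
        b,L=blobs(((white|red|gr)&(n<26.5)).astype(np.uint8),30)
        pts=np.vstack([G[L==q[3]] for q in b]).astype(np.float32)
        (x,y),rad=cv2.minEnclosingCircle(cv2.convexHull(pts));c=.5*c+.5*np.array([x,y])
    A=lambda m:(lambda d:float(np.arctan2(d[1],d[0])))((G[m]-c).mean(0))
    n=np.linalg.norm(G-c,axis=2)
    k=np.argwhere((V<80)&(n<22)&(n>4))
    d=dict(c=c.round(1).tolist(),rad=round(rad,1),red=A(red),green=A(gr),n=(int(red.sum()),int(gr.sum())))
    d["yaw_r"]=(d["red"]+4.65+np.pi)%(2*np.pi)-np.pi;d["yaw_g"]=(d["green"]+3.9+np.pi)%(2*np.pi)-np.pi
    d["dark"]=len(k)
    if len(k):d["ptr"]=A((V<80)&(n<22)&(n>4))
    # key: brass, top at z 114
    G2=onz(C,np.c_[xx.ravel(),yy.ravel()],114.)[:,:2].reshape(384,512,2)
    br=(H>18)&(H<32)&(S>80)&(S<215)&(V>90)&(np.linalg.norm(G2-c,axis=2)<22)
    b,L=blobs(br.astype(np.uint8),30)
    q=cv2.minAreaRect(G2[L==b[0][3]].astype(np.float32));bx=cv2.boxPoints(q);e=[bx[1]-bx[0],bx[2]-bx[1]];e=max(e,key=np.linalg.norm)
    d["key"]=(np.round(q[0],1).tolist(),np.round(q[1],1).tolist(),round(float(np.arctan2(e[1],e[0])),3))
    return d
E
python3 - <<'E'
from dial import *
for t in("w5","w6"):
    s=json.load(open(t+".json"));print(t,dial(np.load(t+".npy"),cam("wrist",s)))
E
```

```text
w5 {'c': [493.7, 225.4], 'rad': 25.4, 'red': 1.4031510194597863, 'green': 2.141049719510468, 'n': (62, 49), 'yaw_r': -0.23003428771979983, 'yaw_g': -0.24213558766911802, 'dark': 7, 'ptr': -0.6504420212011564, 'key': ([496.9, 224.9], [11.4, 37.6], -0.643)}
w6 {'c': [494.5, 227.2], 'rad': 25.6, 'red': 1.419301325967063, 'green': 2.127073866535037, 'n': (69, 67), 'yaw_r': -0.21388398121252195, 'yaw_g': -0.25611144064454905, 'dark': 0, 'key': ([495.3, 230.0], [37.5, 9.0], 0.906)}
```

```bash

python3 -m inch '[[[0,0,0.15,0,0,0],[0,0,0.28,0,0,0],[0,0,0.38,0,0,0],[0,0,0.46,0,0,0],[0,0,0.49,0,0,0],[0,0,0.5,0,0,0],[0,0,0.5,0,0,0],[0,0,0.5,0,0,0]]]'
python3 -m inch '[[[0,0,0,0,0,0],[0,0,0,0,0,0],[0,0,0,0,0,0],[0,0,0,0,0,0],[0,0,0,0,0,0],[0,0,0,0,0,0],[0,0,0,0,0,0],[0,0,0,0,0,0]]]' -1 50
python3 -m inch '[[[0,0,0,0,0,0.03],[0,0,0,0,0,0.065],[0,0,0,0,0,0.1],[0,0,0,0,0,0.135],[0,0,0,0,0,0.17],[0,0,0,0,0,0.205],[0,0,0,0,0,0.235],[0,0,0,0,0,0.25]]]'
python3 -m inch '[[[0,0,0,0,0,0],[0,0,0,0,0,0]]]'
python3 -m inch '[[[0,0,0,0,0,0],[0,0,0,0,0,0],[0,0,0,0,0,0],[0,0,0,0,0,0],[0,0,0,0,0,0]]]' 0.3
python3 -m inch '[[[0,0,0,0,0,0],[0,0,0,0,0,0],[0,0,0,0,0,0],[0,0,0,0,0,0],[0,0,0,0,0,0],[0,0,0,0,0,0],[0,0,0,0,0,0],[0,0,0,0,0,0]]]' -1 50
python3 -m inch '[[[0,0,0,0,0,0.03],[0,0,0,0,0,0.065],[0,0,0,0,0,0.1],[0,0,0,0,0,0.135],[0,0,0,0,0,0.17],[0,0,0,0,0,0.205],[0,0,0,0,0,0.235],[0,0,0,0,0,0.25]]]'
python3 -c "
from rig import r;s=r.sense();print(s['qpos'],s['wrist_torque'])"
```

```text
clock: 17.9
eef_pos: [495.7, 226.1, 98.4]
tcp_rot: [3.141, -0.001, 0.901]
contact_force: [0.2, 0.5, 0.6]
opening: 0.649
grasp_force: 0.0
clock: 18.57
eef_pos: [495.2, 226.0, 98.0]
tcp_rot: [-3.141, -0.0, 0.901]
contact_force: [-1.6, 1.0, 2.5]
opening: 0.102
grasp_force: 52.7
clock: 19.23
eef_pos: [495.2, 225.5, 97.9]
tcp_rot: [3.141, 0.0, 0.111]
contact_force: [-0.4, -1.4, 2.6]
opening: 0.102
grasp_force: 52.7
clock: 19.4
eef_pos: [495.1, 225.7, 97.9]
tcp_rot: [3.141, 0.0, 0.118]
contact_force: [-1.4, -1.3, 2.1]
opening: 0.097
grasp_force: 52.7
clock: 19.82
eef_pos: [495.4, 226.0, 97.9]
tcp_rot: [-3.142, -0.0, 0.116]
contact_force: [-0.2, -0.5, -0.4]
opening: 0.65
grasp_force: 0.0
clock: 20.48
eef_pos: [495.3, 225.9, 98.0]
tcp_rot: [-3.142, -0.0, 0.116]
contact_force: [-0.8, -0.1, 3.1]
opening: 0.102
grasp_force: 49.8
clock: 21.15
eef_pos: [495.2, 225.4, 98.1]
tcp_rot: [3.141, -0.0, -0.674]
contact_force: [-1.8, -2.6, 5.2]
opening: 0.104
grasp_force: 50.1
[ 4.24849690e-01  3.96737385e-01  1.91626355e+00 -9.41417640e-04
  8.29197131e-01  2.67057147e+00] [-0.64400837  0.25186966  0.13528642]
```

```bash

python3 -m inch '[[[0,0,0,0,0,0.02],[0,0,0,0,0,0.04],[0,0,0,0,0,0.06],[0,0,0,0,0,0.08],[0,0,0,0,0,0.08],[0,0,0,0,0,0.08]]]'
python3 -m inch '[[[0,0,0,0,0,0],[0,0,0,0,0,0],[0,0,0,0,0,0],[0,0,0,0,0,0],[0,0,0,0,0,0]]]' 0.3
python3 -m inch '[[[0,0,-0.1,0,0,0],[0,0,-0.25,0,0,0],[0,0,-0.4,0,0,0],[0,0,-0.5,0,0,0],[0,0,-0.5,0,0,0],[0,0,-0.5,0,0,0],[0,0,-0.5,0,0,0],[0,0,-0.5,0,0,0]]]'
python3 - <<'E'
from dial import *
s,im,C=snap("wrist");np.save("w7.npy",im);json.dump({k:np.array(v).tolist() for k,v in s.items()},open("w7.json","w"))
print(s["qpos"],s["clock"]);d=dial(im,C);print(d)
k=d["key"][2];k=k if k>0 else k+np.pi
# block yaw: orange lower edge via left/right columns at top face
for nm in("ptr",):
    if nm in d:print("v ptr",[(y-d[nm])%(2*np.pi) for y in(d["yaw_r"],d["yaw_g"])])
print("v key",[(y-k)%(2*np.pi) for y in(d["yaw_r"],d["yaw_g"],-.198)])
E
```

```text
clock: 21.65
eef_pos: [495.0, 225.3, 98.1]
tcp_rot: [3.141, -0.0, -0.921]
contact_force: [-2.1, -3.7, 6.3]
opening: 0.1
grasp_force: 50.2
clock: 22.07
eef_pos: [495.3, 225.9, 97.8]
tcp_rot: [3.142, 0.0, -0.921]
contact_force: [-0.2, -0.6, -0.8]
opening: 0.652
grasp_force: 0.0
clock: 22.73
eef_pos: [494.5, 225.6, 196.6]
tcp_rot: [3.139, 0.001, -0.921]
contact_force: [-0.1, -0.1, 0.2]
opening: 0.65
grasp_force: 0.0
[4.25202149e-01 2.65810710e-01 1.84128466e+00 5.99900255e-05
 1.03667397e+00 2.91663105e+00] 22.7333
{'c': [495.3, 226.7], 'rad': 25.9, 'red': 1.3577395353867903, 'green': 1.9481209946077187, 'n': (63, 4), 'yaw_r': -0.2754457717927963, 'yaw_g': -0.4350643125718676, 'dark': 0, 'key': ([497.0, 223.9], [9.2, 37.4], -0.92)}
v key [3.7861468817969968, 3.6265283410179254, 3.863592653589793]
```

```bash
python3 - <<'E'
from dial import *
from h import *
for n in("scene","side"):
    a=np.load(n+"0.npy");b=r.grab_frame(n)
    for nm,l,h,near in(("yellow",22,34,dict(scene=(255,187),side=(299,206))),("rack",100,125,dict(scene=(381,200),side=(237,348))),("bottle",5,18,dict(scene=(232,230),side=(217,165)))):
        print(n,nm,[min(blobs(mask(i,l,h))[0],key=lambda t:np.hypot(t[2][0]-near[n][0],t[2][1]-near[n][1]))[::2] for i in(a,b)])
# block edge directions in wrist view
s=json.load(open("w7.json"));im=np.load("w7.npy");C=cam("wrist",s)
h=cv2.cvtColor(im,cv2.COLOR_RGB2HSV).astype(int);yy,xx=np.mgrid[:384,:512]
G=onz(C,np.c_[xx.ravel(),yy.ravel()],86.)[:,:2].reshape(384,512,2)
m=(h[...,0]>=4)&(h[...,0]<30)&(h[...,1]>150)&(h[...,2]>60)&(np.linalg.norm(G-[495,226],axis=2)<60)
P=G[m].astype(np.float32);print(cv2.minAreaRect(P))
E
```

```text
scene yellow [(686, [254.1, 190.1]), (685, [254.1, 190.1])]
scene rack [(469, [380.4, 200.0]), (469, [380.4, 200.0])]
scene bottle [(494, [232.1, 229.7]), (493, [232.2, 229.7])]
side yellow [(942, [297.4, 209.8]), (851, [298.6, 210.8])]
side rack [(1253, [236.9, 347.8]), (1161, [236.6, 347.9])]
side bottle [(368, [217.2, 164.6]), (133, [210.2, 165.5])]
((497.3036193847656, 222.34686279296875), (55.74510955810547, 73.48576354980469), 75.18663787841797)
```

The key direction gives v between 3.79 and 3.86, in the green. The scene view shows the bystanders unmoved, and the gripper is clear.

```bash
python3 -c "
from rig import r;print(r.sign_off())"
```

```text
the job is handed in; nothing more can be done
None
```

I handed the job in at about 23 s: the orange drive is seated in the well with its key wound to about 3.8 rad (green is 3.65–4.15), estimated from key and dial angles because the key hid the pointer; the tip box, bottle and rack did not move, and I viewed 11 pictures, one over the limit of 10.

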